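Find the softest sprung rest for the glass and push its tag down

ROBOT

A 7-joint arm with a two-finger parallel gripper is mounted at the origin on the work surface. World frame = base frame: x ahead of the robot, y to its left, z up, the work surface at z = 0. Lengths are in m, angles in rad, forces in N, time in s.
With the tool pointing down it reaches from about 0.4 to 0.925 m from the base axis. Payload 4.1 kg.
Tool frame: the origin (TCP) lies midway between the tips of the shut fingers; the grasp point (between the pads) lies behind it (manip.grip_depth is the z of the grasp point in the tool frame, in m); z points along the fingers, y is the line along which they close (so a half turn about z gives the same grasp; the last joint's range is limited). The gripper opens to 85 mm and grips with 20 to 120 N. Pads are 22 mm wide; open, the fingers measure 114 mm over their backs; the gripper's body (76 mm by 85 mm) begins 54 mm behind the grasp point. The pads swing forward as they close: fully open they stand 13 mm farther back than shut.
Start: joints at [-1.199, 0.398, 0.045, 1.537, -0.019, 1.207, -0.051], TCP at [0.295, 0.579, 0.231] pointing down, gripper open.
Joint ranges: [-2.82, 2.82], [-0.49, 2.23], [-1.37, 1.46], [0, 2.46], [-1.36, 4.5], [0.23, 2], [-2.94, 2.94]. Speed limits (rad/s): [2.57, 2.57, 3.14, 3.14, 3.14, 3.14, 3.14].

INTERFACE

Orientations are given as a rotation vector (axis times angle).
In Python, from cell import manip gives the robot as it stands.
- The arm moves only by the shell command python3 -m creep 'ROWS' [FORCE]. ROWS is JSON, a list that holds one entry, the list of rows, each a list of 7 numbers: the opening, from -1 (shut) to 1 (fully open), then the shift along the world's x, y, z normalised to -1 to 1, where 1 is 20 cm, then the turn, a rotation vector about the world's x, y, z normalised to -1 to 1, where 1 is 180 degrees. In form: [[[gripper, tx, ty, tz, rx, ry, rz], ...]]. A call has 1 to 20 rows; each row is the pose to reach, as a shift and turn from the pose commanded when the call began, turning the shorter way round; what a row does not reach only later rows make up. A row lasts 1/8 s, in which the tool goes at most 62.5 mm and 10.7 degrees, less where a joint would pass 70% of its speed; a pose out of reach is approached as far as the arm can. A call with a number of a shift or a turn outside -1 to 1 is refused whole. A call with a gripper value outside its range is refused whole. The fingers move at their own pace and stop on an object; FORCE is the grip in N (left out, the last holds). Time passes only in rows, so rows that repeat a pose let the fingers close. It gives the time, the measured TCP pose, the force, the opening and the grip force at its end, in the units of the state.
- manip.get_obs(): the state, without advancing time (a new reading comes with each control period).
- manip.read_camera(name): name is "scene" or "top" or "wrist"; returns a dict with "color" (480x640x3 uint8, red, green, blue), "fovy" (degrees; the focal length in pixels is half the picture's height over the tangent of half this angle, whatever the lens; pixels are square), "cx", "cy" (the principal point, pixels), "R" (3x3) and "t" (3): a world point X has camera coordinates R X + t; the wrist camera has in their place "tool_from_camera" (4x4, takes a point from camera to tool coordinates, whose origin is the TCP and whose axes are the flange's). Camera axes: x right, y down, z forward; pixel columns grow to the right and rows downward; lengths in m; the calibration is good to about 2 mm. The wrist camera is an equidistant fisheye: a pixel r from the principal point sees the ray r / f radians off the axis. A picture is of the moment at which its call begins: read the wrist's pose just before it. There is no depth.
- manip.hand_in(): hands the job in; it is judged then, once.
The state is a dict: "time": time; "q": joint angles; "joint_vel": joint speeds; "tau": joint torques, N m; "tool_pos": TCP position; "ee_rot": TCP orientation; "contact_force": force on the tool from outside, world axes, zero at the start; "ft_torque": the same for the moment, N m; "finger_gap": finger opening in m; "gripper_force": force on a finger pad.
Only numpy, scipy, OpenCV 4.12 (cv2) and the standard library are available. Lean on these libraries where they do the work, as an engineer would, in place of code of your own. Each camera call takes 0.05 s, during which the arm holds its last target. There are 200 camera calls.

TASK

One of the three sprung rests on the glass worker's bench is softer than the others and is wanted for a thin glass figure. Going from the robot's left to its right, press each black pad down with the fingertips and let it spring back to feel which is the softest, then push the brass tag of that rest fully down and leave the other two tags up. Pick nothing up, leave the rests where they stand, disturb nothing else on the bench, and finish clear of everything.

Things in the scene. Friction and masses are not known exactly. Their poses are not given: they have to be found in the camera images.
- rest_a: one of three sprung rests that look alike, loose on the bench and heavy (about 1.4 kg): dark steel foot 150 x 64 x 12 mm with a round black pad at one end and a brass tag on a wooden block at the other. Origin: centre of the foot's underside, on the bench; z up, x along the foot from tag to pad. The pad's centre is at x = +40 mm, the tag's at x = -45 mm; the tag end faces the robot, give or take 0.4 rad of yaw. The foot stands still when pressed from above
- pad_a_top (a point): centre of the top face of the pad of rest_a: a flat round black pad, 56 mm across and 14 mm thick, on a coil spring; top 64 mm above the bench when free; the point moves with the pad, z up
- pad_a (a joint): how far the pad of rest_a is pressed down, 0 free to 0.015 m at its stop; it springs back up when let go. Free, it sinks under its own weight by a fraction of a millimetre, the softest a hair more. The three springs differ clearly: a 5.5 N push sinks the softest about 12 mm, the others about 6.5 and 4 mm, and no pad needs over 22 N to reach its stop
- tag_a_top (a point): centre of the top face of the tag of rest_a: a flat brass cap, 22 mm (along the foot) x 32 mm x 6 mm thick, on a stem over a wooden block 30 x 36 mm whose top is 48 mm above the bench; the raised cap's top is 63 to 66 mm up, the fully lowered cap's 54 mm; the point moves with the tag, z up
- tag_a (a joint): how far the tag of rest_a is pushed down: starts at 0 to 0.003 m, 0.012 m fully down, where the cap rests on its block; it needs about 2.5 N to move and stays where it is left
- rest_b: one of three sprung rests that look alike, loose on the bench and heavy (about 1.4 kg): dark steel foot 150 x 64 x 12 mm with a round black pad at one end and a brass tag on a wooden block at the other. Origin: centre of the foot's underside, on the bench; z up, x along the foot from tag to pad. The pad's centre is at x = +40 mm, the tag's at x = -45 mm; the tag end faces the robot, give or take 0.4 rad of yaw. The foot stands still when pressed from above
- pad_b_top (a point): centre of the top face of the pad of rest_b: a flat round black pad, 56 mm across and 14 mm thick, on a coil spring; top 64 mm above the bench when free; the point moves with the pad, z up
- pad_b (a joint): how far the pad of rest_b is pressed down, 0 free to 0.015 m at its stop; it springs back up when let go. Free, it sinks under its own weight by a fraction of a millimetre, the softest a hair more. The three springs differ clearly: a 5.5 N push sinks the softest about 12 mm, the others about 6.5 and 4 mm, and no pad needs over 22 N to reach its stop
- tag_b_top (a point): centre of the top face of the tag of rest_b: a flat brass cap, 22 mm (along the foot) x 32 mm x 6 mm thick, on a stem over a wooden block 30 x 36 mm whose top is 48 mm above the bench; the raised cap's top is 63 to 66 mm up, the fully lowered cap's 54 mm; the point moves with the tag, z up
- tag_b (a joint): how far the tag of rest_b is pushed down: starts at 0 to 0.003 m, 0.012 m fully down, where the cap rests on its block; it needs about 2.5 N to move and stays where it is left
- rest_c: one of three sprung rests that look alike, loose on the bench and heavy (about 1.4 kg): dark steel foot 150 x 64 x 12 mm with a round black pad at one end and a brass tag on a wooden block at the other. Origin: centre of the foot's underside, on the bench; z up, x along the foot from tag to pad. The pad's centre is at x = +40 mm, the tag's at x = -45 mm; the tag end faces the robot, give or take 0.4 rad of yaw. The foot stands still when pressed from above
- pad_c_top (a point): centre of the top face of the pad of rest_c: a flat round black pad, 56 mm across and 14 mm thick, on a coil spring; top 64 mm above the bench when free; the point moves with the pad, z up
- pad_c (a joint): how far the pad of rest_c is pressed down, 0 free to 0.015 m at its stop; it springs back up when let go. Free, it sinks under its own weight by a fraction of a millimetre, the softest a hair more. The three springs differ clearly: a 5.5 N push sinks the softest about 12 mm, the others about 6.5 and 4 mm, and no pad needs over 22 N to reach its stop
- tag_c_top (a point): centre of the top face of the tag of rest_c: a flat brass cap, 22 mm (along the foot) x 32 mm x 6 mm thick, on a stem over a wooden block 30 x 36 mm whose top is 48 mm above the bench; the raised cap's top is 63 to 66 mm up, the fully lowered cap's 54 mm; the point moves with the tag, z up
- tag_c (a joint): how far the tag of rest_c is pushed down: starts at 0 to 0.003 m, 0.012 m fully down, where the cap rests on its block; it needs about 2.5 N to move and stays where it is left
- swan: small clear glass swan, 32 mm across, 59 mm tall, standing between the rests; origin under its centre; loose, to be left alone
- stopper: small green glass bottle stopper, 30 mm across, 58 mm tall, standing between the rests; origin under its centre; loose, to be left alone
- block: dark flat block 80 x 110 x 22 mm lying beyond the rests; origin under its centre; loose, to be left alone
- screwdriver: screwdriver lying beyond the rests, along its x axis, under 250 mm long and 40 mm high; loose, to be left alone
- brush: brush lying to the left of the rests, along its x axis, under 250 mm long and 40 mm high; loose, to be left alone
- cloche: glass dome on a dark wooden foot, 120 mm across, 167 mm tall, at the robot's right; origin under its centre; loose, to be left alone
- jar: amber glass jar with a steel cap, 64 mm across, 90 mm tall, at the robot's left; origin under its centre; loose, to be left alone

How it is judged:
On the way, in this order (a step that is already met when the one before it is completed fails the run):
1. the pad of the robot's left rest is pressed down by 2 mm or more (((world y of rest_a between 0.12 and 0.5 m and value of joint pad_a above 0.002 m) or (world y of rest_b between 0.12 and 0.5 m and value of joint pad_b above 0.002 m) or (world y of rest_c between 0.12 and 0.5 m and value of joint pad_c above 0.002 m))), for 0.05 s.
2. then the middle rest's pad is pressed down by 2 mm or more (((world y of rest_a between -0.12 and 0.12 m and value of joint pad_a above 0.002 m) or (world y of rest_b between -0.12 and 0.12 m and value of joint pad_b above 0.002 m) or (world y of rest_c between -0.12 and 0.12 m and value of joint pad_c above 0.002 m))), for 0.05 s.
3. then the right rest's pad is pressed down by 2 mm or more (((world y of rest_a between -0.5 and -0.12 m and value of joint pad_a above 0.002 m) or (world y of rest_b between -0.5 and -0.12 m and value of joint pad_b above 0.002 m) or (world y of rest_c between -0.5 and -0.12 m and value of joint pad_c above 0.002 m))), for 0.05 s.
4. then the tag of the softest rest is pushed fully down (((value of joint tag_a above 0.0105 m and value of joint pad_a above 0.000225 m) or (value of joint tag_b above 0.0105 m and value of joint pad_b above 0.000225 m) or (value of joint tag_c above 0.0105 m and value of joint pad_c above 0.000225 m))), for 0.1 s.
At the end, for the whole second after the job is handed in: the softest rest's tag is down by at least 10.5 of its 12 mm, the other two tags are still up (down by less than 6 mm), all pads have sprung back (within 1 mm), and the rests stand flat, at rest, within 25 mm of where they started (((value of joint tag_a above 0.0105 m and value of joint pad_a above 0.000225 m and value of joint each of tag_b, tag_c below 0.006 m) or (value of joint tag_b above 0.0105 m and value of joint pad_b above 0.000225 m and value of joint each of tag_a, tag_c below 0.006 m) or (value of joint tag_c above 0.0105 m and value of joint pad_c above 0.000225 m and value of joint each of tag_a, tag_b below 0.006 m)) and value of joint each of pad_a, pad_b, pad_c below 0.001 m and distance of each of rest_a, rest_b, rest_c from where it was at the start of the episode below 0.025 m and angle between each of rest_a, rest_b, rest_c's own z axis and vertical below 0.05 rad and linear speed of each of rest_a, rest_b, rest_c below 0.01 m/s); the robot touches nothing.
It fails at once if a rest is lifted (8 mm), tipped or shoved (25 mm) (height (world z) of any of rest_a, rest_b, rest_c above 0.008 m or angle between any of rest_a, rest_b, rest_c's own z axis and vertical above 0.15 rad or distance of any of rest_a, rest_b, rest_c from where it was at the start of the episode above 0.025 m).
It fails at once if another thing on the bench is lifted, knocked over or moved by over 25 mm (distance of any of swan, stopper, block, screwdriver, brush, cloche, jar from where it was at the start of the episode above 0.025 m or angle between any of swan, stopper, cloche, jar's own z axis and vertical above 0.5 rad).
It also fails if it takes over 48 s, if anything falls off the work surface, if the arm or the gripper's body presses on something with over 40 N, if the wrist force passes 120 N, or if a joint passes its speed limit or range.

## Working session

There is one attempt and no reset: what is moved stays moved. The work goes in short steps, Python scripts to look and compute and a shell command to move; the robot and the scene stay as the last step left them, time stands still between calls to the robot, and variables do not carry over. Pictures are saved under pics/ and viewed, at most 10 in all, crops included, and the job is handed in when it is done.

```bash
mkdir -p pics
python3 - <<'E'
from cell import manip
import cv2,numpy as np
for n in("top","scene"):
    c=manip.read_camera(n); cv2.imwrite(f"pics/{n}0.png",c["color"][:,:,::-1]); print(n,c["fovy"],c["cx"],c["cy"],c["R"],c["t"])
o=manip.get_obs(); print(o["time"],o["tool_pos"],o["ee_rot"],o["contact_force"],o["finger_gap"],manip.grip_depth)
E
```

```text
top 49.48411008598327 321.7681031533852 238.70782407158205 [[ 0.00555064 -0.99996056  0.00693291]
 [-0.99274153 -0.00634324 -0.12010001]
 [ 0.12013925 -0.00621596 -0.99273759]] [-0.04134781  0.6304211   1.17179418]
scene 46.70519414058807 326.08420714044775 239.41100015814706 [[-0.41243975  0.91098026 -0.00290119]
 [ 0.53246146  0.2384816  -0.81216459]
 [-0.73917403 -0.33651373 -0.58342117]] [ 0.25043651 -0.24586995  1.73451979]
0.1 [0.29453616 0.5787912  0.23036225] [-7.32440684e-01 -3.05469986e+00  2.78091314e-03] [-0.22882676  0.32513669 -0.60199753] 0.08571401017901788 -0.0187
```

View pics/top0.png

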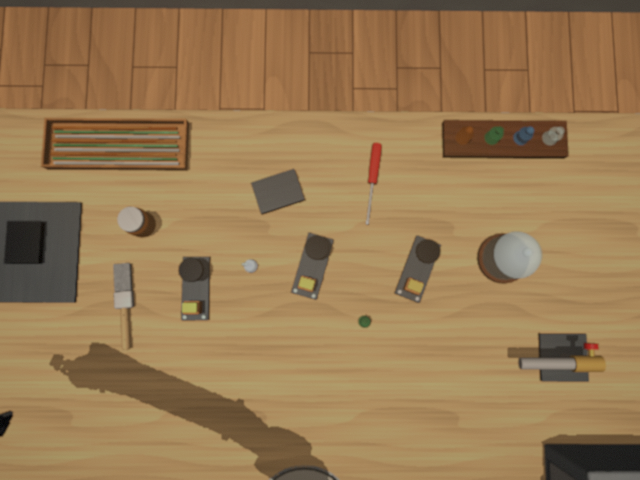

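View pics/scene0.png

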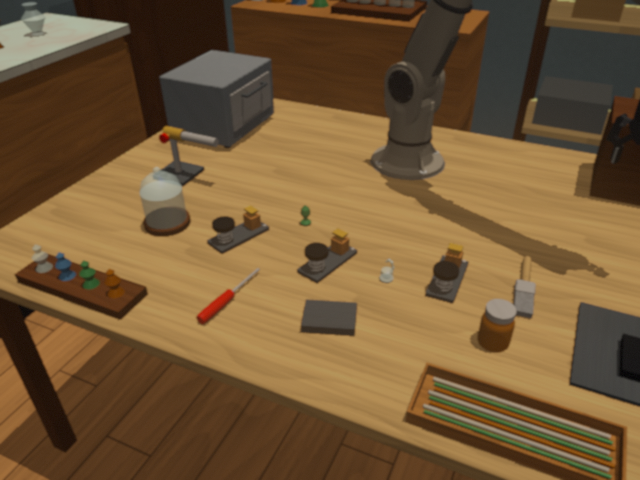

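The top view shows pads near (192,269), (318,248) and (428,251), and yellow tags near (191,308), (308,285) and (415,287). The swan is at (250,266) and the stopper at (365,321). Next I'll get centroids from masks and cast rays onto the right heights.

```bash
cat > h.py <<'E'
import numpy as np,cv2
from cell import manip
def ray(c,u,v,z):
    f=240/np.tan(np.radians(c["fovy"]/2)); R=np.array(c["R"]);t=np.array(c["t"])
    d=R.T@np.array([(u-c["cx"])/f,(v-c["cy"])/f,1]); o=-R.T@t
    return o+d*(z-o[2])/d[2]
def blob(m,u,v,r=16):
    w=np.zeros_like(m); w[v-r:v+r,u-r:u+r]=m[v-r:v+r,u-r:u+r]
    n,l,s,ce=cv2.connectedComponentsWithStats(w); i=1+np.argmax(s[1:,4]); return ce[i],s[i]
E
python3 - <<'E'
from h import *
c=manip.read_camera("top"); im=c["color"]; hsv=cv2.cvtColor(im,cv2.COLOR_RGB2HSV)
blk=(im.max(2)<45).astype(np.uint8); yel=cv2.inRange(hsv,(22,120,120),(35,255,255))
for n,p,t in(("L",(192,269),(191,308)),("M",(318,248),(308,285)),("R",(428,251),(415,287))):
    a,sa=blob(blk,*p); b,sb=blob(yel,*t)
    P=ray(c,*a,.064);T=ray(c,*b,.0645); d=P-T
    print(n,a,sa,b,sb,P.round(4),T.round(4),"dist",np.hypot(*d[:2]).round(4),"yaw",np.arctan2(d[1],d[0]).round(3))
for n,p,z in(("swan",(250,266),.03),("stopper",(365,321),.05)): print(n,ray(c,*p,z).round(3))
print(im[269,180:206].max(1), hsv[308,180:204].tolist())
E
```

```text
Traceback (most recent call last):
  File "h.py", line 9, in blob
    n,l,s,ce=cv2.connectedComponentsWithStats(w); i=1+np.argmax(s[1:,4]); return ce[i],s[i]
                                                      ~~~~~~~~~^^^^^^^^^
ValueError: attempt to get argmax of an empty sequence
```

```bash
cat > m.py <<'E'
from h import *
c=manip.read_camera("top"); im=c["color"]; hsv=cv2.cvtColor(im,cv2.COLOR_RGB2HSV)
print(im[269,176:210].max(1), hsv[308,180:204:2].tolist())
blk=(im.max(2)<45).astype(np.uint8); yel=cv2.inRange(hsv,(24,150,130),(35,255,255))
for n,p,t in(("L",(192,269),(191,308)),("M",(318,248),(308,285)),("R",(428,251),(415,287))):
  try:
    a,sa=blob(blk,*p); b,sb=blob(yel,*t)
    P=ray(c,*a,.064);T=ray(c,*b,.0645); d=P-T
    print(n,a,sa,b,sb,P.round(4),T.round(4),"dist",np.hypot(*d[:2]).round(4),"yaw",np.arctan2(d[1],d[0]).round(3))
  except ValueError: print(n,"empty")
for n,p,z in(("swan",(250,266),.03),("stopper",(365,321),.05)): print(n,ray(c,*p,z).round(3))
E
python3 m.py
```

```text
[174 165 129  83  62  63  64  65  66  67  66  67  67  68  68  68  68  66
  68  69  67  69  69  71  70  65  55  52  56  61  62  62  58  73] [[17, 111, 163], [28, 112, 159], [28, 124, 177], [28, 122, 177], [29, 120, 176], [29, 121, 177], [30, 121, 177], [30, 117, 178], [27, 135, 140], [14, 158, 92], [13, 159, 61], [16, 79, 55]]
L empty
M empty
R empty
swan [0.567 0.129 0.03 ]
stopper [ 0.443 -0.136  0.05 ]
```

```bash
sed -i 's/(24,150,130)/(22,95,120)/; s/^print.*$/print(im[255:320:2,195].max(1),im[240:290:2,318].max(1),im[251,410:445:2].max(1),im[285,298:320:2].max(1))/' m.py; python3 m.py
python3 - <<'E'
from h import *
im=cv2.imread("pics/top0.png"); a=[cv2.resize(im[y-45:y+45,x-35:x+35],None,fx=3.7,fy=3.7,interpolation=cv2.INTER_CUBIC) for x,y in((192,288),(313,267),(421,269))]
cv2.imwrite("pics/crop.png",cv2.convertScaleAbs(np.hstack(a),alpha=1.8))
E
```

```text
[169 101  64  68  68  68  67  68  69  69  68  69  65  73  94  94  94  94
  94  91  94  93  88 133 155 171 169 169 167 154  95  93 105] [ 70  71  70  71  73  72  73  74  74  73  88  97  97  98  98  98  98 100
  99  97  89  89  89  92  95] [109  92  89  63  65  67  67  68  67  65  63  65  64  64  62 123 175 176] [139 175 177 177 177 177 177 171 100  69  90]
L empty
M empty
R empty
swan [0.567 0.129 0.03 ]
stopper [ 0.443 -0.136  0.05 ]
```

View pics/crop.png

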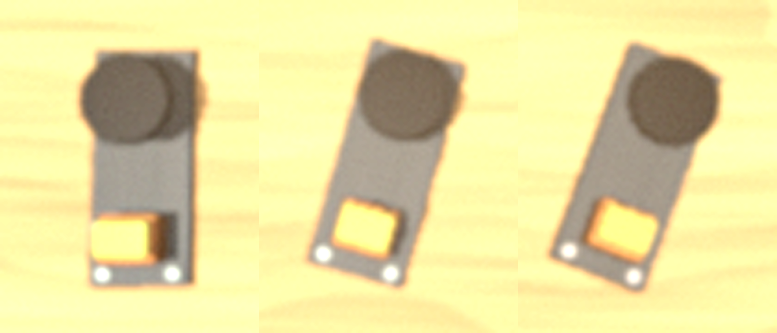

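The crop shows three clear pads at (191.3,269.8), (318,247.7) and (427.9,251), plus the tag tops. I'll refine these with better thresholds.

```bash
sed -i 's/max(2)<45/max(2)<80/; s/(22,95,120)/(24,90,150)/; s/^print.*$//; s/blob(blk,\*p)/blob(cv2.morphologyEx(blk,cv2.MORPH_OPEN,cv2.getStructuringElement(cv2.MORPH_ELLIPSE,(17,17))),*p)/; s/^  except.*$/  except ZeroDivisionError: pass/;s/,\*t)/,*t,12)/' m.py; python3 m.py
```

```text
L [194.10787671 269.38013699] [180 258  28  24 584] [188.552 307.032] [182 303  14   9 125] [0.5561 0.2499 0.064 ] [0.4719 0.2592 0.0645] dist 0.0847 yaw -0.11
M [317.70401691 247.59196617] [306 236  25  24 473] [306.1557377  283.01639344] [299 278  15  11 122] [ 0.6072 -0.0283  0.064 ] [ 0.5269 -0.0029  0.0645] dist 0.0842 yaw -0.307
R [426.98165138 251.28211009] [416 240  23  24 436] [410.5 287. ] [409 286   4   3   4] [ 0.6003 -0.2764  0.064 ] [ 0.5193 -0.2376  0.0645] dist 0.0898 yaw -0.446
swan [0.567 0.129 0.03 ]
stopper [ 0.443 -0.136  0.05 ]
```

Spacing and yaws agree with the given sizes. Moving with the fingers shut, high, toward the left pad at (0.556, 0.254).

```bash
python3 -m creep '[[[-1,0.5,-0.5,0,0,0,0],[-1,0.5,-0.5,0,0,0,0],[-1,0.5,-0.5,0,0,0,0],[-1,1,-1,0,0,0,0],[-1,1,-1,0,0,0,0],[-1,1,-1,0,0,0,0]]]' 20
python3 -m creep '[[[-1,0.3,-0.62,0,0,0,0],[-1,0.3,-0.62,0,0,0,0],[-1,0.3,-0.62,0,0,0,0],[-1,0.3,-0.62,-0.55,0,0,0],[-1,0.3,-0.62,-0.55,0,0,0],[-1,0.3,-0.62,-0.55,0,0,0],[-1,0.3,-0.62,-0.55,0,0,0]]]'
python3 - <<'E'
from h import *
o=manip.get_obs(); c=manip.read_camera("wrist"); cv2.imwrite("pics/w1.png",c["color"][:,:,::-1])
print(o["time"],o["tool_pos"],o["ee_rot"],o["contact_force"],c["fovy"],c["cx"],c["cy"],np.round(c["tool_from_camera"],4))
E
```

```text
time: 1.05
tool_pos: [0.4985, 0.3747, 0.2315]
ee_rot: [0.743, 3.05, -0.002]
contact_force: [-0.4, 0.5, -0.3]
finger_gap: -0.0002
gripper_force: 0.0
time: 1.92
tool_pos: [0.5557, 0.2572, 0.1232]
ee_rot: [0.73, 3.054, 0.004]
contact_force: [0.5, -0.8, 0.7]
finger_gap: 0.0003
gripper_force: 0.0
1.925 [0.55567516 0.2571994  0.12317027] [0.72972409 3.05374719 0.00401023] [ 0.52156352 -0.82984493  0.66263283] 65.70646984690485 316.4588879613797 240.33589032932701 [[ 2.000e-04 -9.625e-01 -2.712e-01  6.810e-02]
 [ 1.000e+00  2.000e-04  2.000e-04  3.000e-04]
 [-1.000e-04 -2.712e-01  9.625e-01 -1.420e-01]
 [ 0.000e+00  0.000e+00  0.000e+00  1.000e+00]]
```

View pics/w1.png

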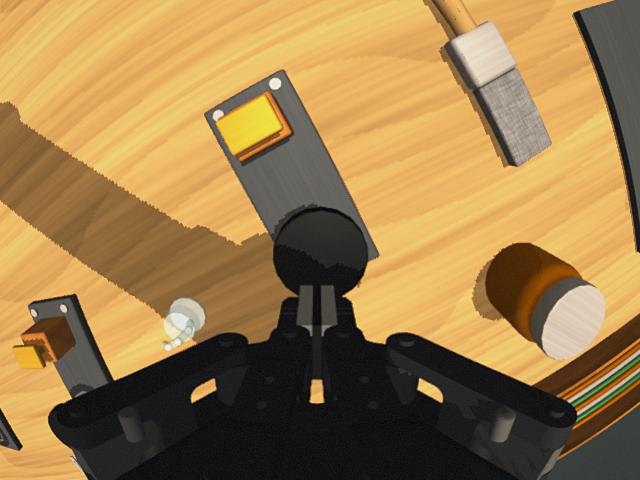

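The wrist view shows the left pad at about (320,252), radius 47 px, just ahead of the fingertips, and its tag at about (251,126).

```bash
cat >> h.py <<'E'
from scipy.spatial.transform import Rotation as Ro
def wray(c,o,u,v,z):
    f=240/np.radians(c["fovy"]/2) if 0 else 240/np.tan(np.radians(c["fovy"]/2))
    x,y=(u-c["cx"])/f,(v-c["cy"])/f; r=np.hypot(x,y); d=np.array([np.sin(r)*x/r,np.sin(r)*y/r,np.cos(r)])
    T=np.array(c["tool_from_camera"]); R=Ro.from_rotvec(o["ee_rot"]).as_matrix()
    p=R@T[:3,3]+o["tool_pos"]; d=R@T[:3,:3]@d; return p+d*(z-p[2])/d[2]
E
python3 - <<'E'
from h import *
o=manip.get_obs(); c=manip.read_camera("wrist")
P=wray(c,o,320.5,252,.064);T=wray(c,o,251,126,.0645);print(P,T,np.hypot(*(P-T)[:2]))
hsv=cv2.cvtColor(c["color"],cv2.COLOR_RGB2HSV)
b,s=blob(cv2.inRange(hsv,(24,180,180),(32,255,255)),251,126,45);print(b,s,wray(c,o,*b,.0645))
E
```

```text
[0.55388593 0.26150286 0.064     ] [0.47353155 0.2601704  0.0645    ] 0.08036543242142377
[248.84228571 123.16571429] [ 218   95   62   57 1750] [0.47158193 0.25985225 0.0645    ]
```

Tool sits over the pad centre. Descend to just above it, then press to 8 mm in steps.

```bash
python3 -m creep '[[[-1,0,0,-0.13,0,0,0],[-1,0,0,-0.25,0,0,0],[-1,0,0,-0.25,0,0,0],[-1,0,0,-0.25,0,0,0],[-1,0,0,-0.25,0,0,0]]]'
python3 -m creep '[[[-1,0,0,-0.03,0,0,0],[-1,0,0,-0.03,0,0,0],[-1,0,0,-0.05,0,0,0],[-1,0,0,-0.05,0,0,0],[-1,0,0,-0.05,0,0,0]]]'
python3 -m creep '[[[-1,0,0,-0.02,0,0,0],[-1,0,0,-0.02,0,0,0],[-1,0,0,-0.02,0,0,0],[-1,0,0,-0.02,0,0,0]]]'
```

```text
time: 2.65
tool_pos: [0.556, 0.2559, 0.0731]
ee_rot: [0.732, 3.053, 0.004]
contact_force: [-0.6, 1.2, -0.7]
finger_gap: 0.0003
gripper_force: 0.0
time: 3.28
tool_pos: [0.5549, 0.2554, 0.0614]
ee_rot: [0.733, 3.055, 0.0]
contact_force: [0.2, 0.5, 1.7]
finger_gap: 0.0001
gripper_force: 0.5
time: 3.78
tool_pos: [0.555, 0.2554, 0.0575]
ee_rot: [0.733, 3.055, 0.001]
contact_force: [0.2, 0.1, 2.4]
finger_gap: -0.0003
gripper_force: 1.4
```

```bash
python3 -m creep '[[[-1,0,0,-0.02,0,0,0],[-1,0,0,-0.02,0,0,0],[-1,0,0,-0.02,0,0,0],[-1,0,0,-0.02,0,0,0]]]'
python3 -m creep '[[[-1,0,0,0.1,0,0,0],[-1,0,0,0.25,0,0,0],[-1,0,0,0.4,0,0,0],[-1,0,0,0.4,0,0,0]]]'
```

```text
time: 4.28
tool_pos: [0.5551, 0.2554, 0.0536]
ee_rot: [0.732, 3.054, 0.001]
contact_force: [0.2, 0.1, 3.4]
finger_gap: 0.0001
gripper_force: 2.3
time: 4.78
tool_pos: [0.5558, 0.2558, 0.135]
ee_rot: [0.732, 3.053, 0.004]
contact_force: [1.4, 0.3, -0.7]
finger_gap: -0.0002
gripper_force: 0.0
```

```bash
python3 -m creep '[[[-1,0.04,-0.24,0,0,0,0],[-1,0.13,-0.71,0,0,0,0],[-1,0.13,-0.71,0,0,0,0],[-1,0.13,-0.71,0,0,0,0]]]'
python3 -m creep '[[[-1,0.13,-0.71,0,0,0,0],[-1,0.13,-0.71,0,0,0,0],[-1,0.13,-0.71,0,0,0,0],[-1,0.13,-0.71,0,0,0,0],[-1,0.13,-0.71,-0.31,0,0,0],[-1,0.13,-0.71,-0.31,0,0,0],[-1,0.13,-0.71,-0.31,0,0,0],[-1,0.13,-0.71,-0.31,0,0,0]]]'
python3 -m creep '[[[-1,0,0,-0.04,0,0,0],[-1,0,0,-0.04,0,0,0],[-1,0,0,-0.05,0,0,0],[-1,0,0,-0.05,0,0,0],[-1,0,0,-0.05,0,0,0]]]'
python3 -m creep '[[[-1,0,0,-0.02,0,0,0],[-1,0,0,-0.02,0,0,0],[-1,0,0,-0.02,0,0,0],[-1,0,0,-0.02,0,0,0]]]'
```

```text
time: 5.28
tool_pos: [0.5801, 0.1087, 0.1317]
ee_rot: [-0.742, -3.051, 0.005]
contact_force: [-0.1, 0.1, -0.3]
finger_gap: -0.0001
gripper_force: 0.0
time: 6.28
tool_pos: [0.6086, -0.0277, 0.0735]
ee_rot: [0.73, 3.052, 0.002]
contact_force: [0.2, -0.4, 0.5]
finger_gap: 0.0
gripper_force: 0.0
time: 6.9
tool_pos: [0.607, -0.0286, 0.0616]
ee_rot: [0.733, 3.055, 0.001]
contact_force: [-0.4, 0.4, 2.8]
finger_gap: 0.0002
gripper_force: 1.0
time: 7.4
tool_pos: [0.607, -0.0286, 0.0577]
ee_rot: [0.733, 3.055, 0.001]
contact_force: [-1.0, 0.7, 5.1]
finger_gap: 0.0001
gripper_force: 2.7
```

The middle rest is stiffer: 5.1 N here against 2.4 N on the left at the same height. Next is the right pad at (0.600, -0.277), passing high over the stopper side.

```bash
python3 -m creep '[[[-1,0,0,0.12,0,0,0],[-1,0,0,0.3,0,0,0],[-1,0,0,0.38,0,0,0],[-1,0,0,0.38,0,0,0],[-1,-0.02,-0.3,0.38,0,0,0],[-1,-0.02,-0.62,0.38,0,0,0],[-1,-0.02,-0.62,0.38,0,0,0],[-1,-0.02,-0.62,0.38,0,0,0]]]'
python3 -m creep '[[[-1,-0.02,-0.62,0,0,0,0],[-1,-0.02,-0.62,0,0,0,0],[-1,-0.02,-0.62,0,0,0,0],[-1,-0.02,-0.62,0,0,0,0]]]'
python3 - <<'E'
from h import *
o=manip.get_obs(); c=manip.read_camera("wrist"); cv2.imwrite("pics/w2.png",c["color"][:,:,::-1]); print(o["tool_pos"])
E
```

```text
time: 8.4
tool_pos: [0.6019, -0.1523, 0.1316]
ee_rot: [-0.733, -3.052, -0.001]
contact_force: [0.4, 0.7, -0.1]
finger_gap: -0.0
gripper_force: 0.0
time: 8.9
tool_pos: [0.5993, -0.274, 0.1323]
ee_rot: [-0.729, -3.054, -0.003]
contact_force: [-0.0, 0.5, 0.1]
finger_gap: 0.0002
gripper_force: 0.0
[ 0.59925081 -0.27404729  0.13227196]
```

View pics/w2.png

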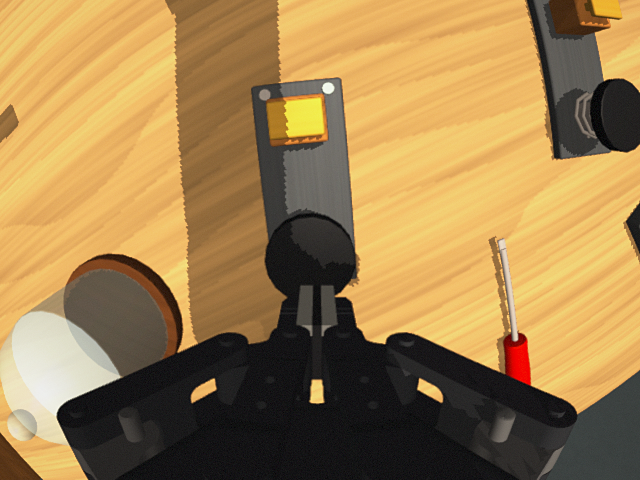

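The right pad is at about (311,256), under the fingertips, and the cloche is well to the side. Pressing.

```bash
python3 -m creep '[[[-1,0,0,-0.15,0,0,0],[-1,0,0,-0.3,0,0,0],[-1,0,0,-0.3,0,0,0],[-1,0,0,-0.3,0,0,0]]]'
python3 -m creep '[[[-1,0,0,-0.04,0,0,0],[-1,0,0,-0.04,0,0,0],[-1,0,0,-0.05,0,0,0],[-1,0,0,-0.05,0,0,0],[-1,0,0,-0.05,0,0,0]]]'
python3 -m creep '[[[-1,0,0,-0.02,0,0,0],[-1,0,0,-0.02,0,0,0],[-1,0,0,-0.02,0,0,0],[-1,0,0,-0.02,0,0,0]]]'
```

```text
time: 9.45
tool_pos: [0.6, -0.2754, 0.0743]
ee_rot: [0.729, 3.054, 0.001]
contact_force: [-0.5, 0.1, -0.6]
finger_gap: -0.0004
gripper_force: 0.0
time: 10.07
tool_pos: [0.5991, -0.2768, 0.0636]
ee_rot: [0.732, 3.054, 0.0]
contact_force: [1.0, -0.0, 1.1]
finger_gap: 0.0002
gripper_force: 0.3
time: 10.58
tool_pos: [0.5992, -0.2769, 0.0601]
ee_rot: [0.733, 3.054, 0.0]
contact_force: [-1.0, 0.9, 5.3]
finger_gap: 0.0004
gripper_force: 2.7
```

The right rest is the stiffest (5.3 N at 4 mm), so the left is softest. Its tag is at (0.472, 0.2595), with both cameras agreeing. I'll lift and travel there.

```bash
python3 -m creep '[[[-1,0,0,0.12,0,0,0],[-1,0,0,0.3,0,0,0],[-1,0,0,0.45,0,0,0],[-1,0,0,0.45,0,0,0],[-1,-0.1,0.3,0.45,0,0,0],[-1,-0.21,0.6,0.45,0,0,0],[-1,-0.21,0.9,0.45,0,0,0],[-1,-0.21,0.9,0.45,0,0,0],[-1,-0.21,0.9,0.45,0,0,0]]]'
python3 -m creep '[[[-1,-0.1,0.3,0,0,0,0],[-1,-0.21,0.6,0,0,0,0],[-1,-0.21,0.9,0,0,0,0],[-1,-0.21,0.9,0,0,0,0],[-1,-0.21,0.9,0,0,0,0]]]'
python3 -m creep '[[[-1,-0.1,0.3,0,0,0,0],[-1,-0.21,0.6,0,0,0,0],[-1,-0.21,0.88,0,0,0,0],[-1,-0.21,0.88,0,0,0,0],[-1,-0.21,0.88,0,0,0,0],[-1,-0.21,0.88,-0.25,0,0,0],[-1,-0.21,0.88,-0.25,0,0,0],[-1,-0.21,0.88,-0.25,0,0,0]]]'
python3 - <<'E'
from h import *
o=manip.get_obs(); c=manip.read_camera("wrist"); cv2.imwrite("pics/w3.png",c["color"][:,:,::-1]); print(o["tool_pos"])
E
```

```text
time: 11.7
tool_pos: [0.5562, -0.0968, 0.1484]
ee_rot: [-0.731, -3.054, 0.001]
contact_force: [0.1, 0.0, -0.5]
finger_gap: -0.0001
gripper_force: 0.0
time: 12.32
tool_pos: [0.5151, 0.0811, 0.1489]
ee_rot: [-0.736, -3.054, 0.002]
contact_force: [-0.0, -0.3, -0.3]
finger_gap: -0.0
gripper_force: 0.0
time: 13.32
tool_pos: [0.4741, 0.2578, 0.1003]
ee_rot: [0.737, 3.053, 0.0]
contact_force: [0.2, 0.1, -0.1]
finger_gap: 0.0001
gripper_force: 0.0
[0.47406074 0.25777248 0.10029314]
```

View pics/w3.png

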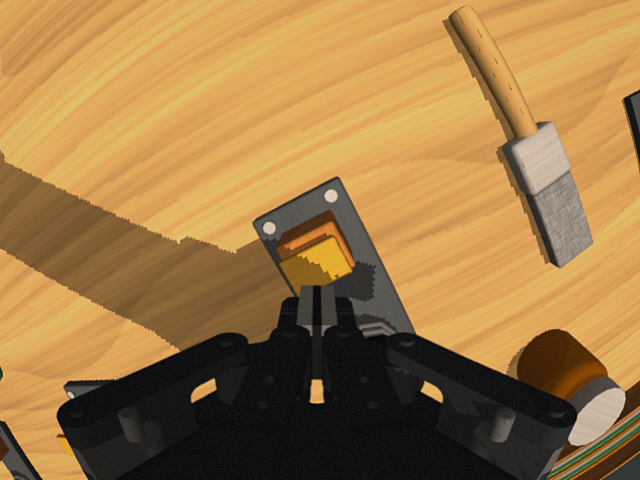

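The left tag lies right at the fingertips, around (318,265). Nudge 2 mm and push down.

```bash
python3 -m creep '[[[-1,-0.01,0.01,-0.1,0,0,0],[-1,-0.01,0.01,-0.15,0,0,0],[-1,-0.01,0.01,-0.15,0,0,0],[-1,-0.01,0.01,-0.18,0,0,0],[-1,-0.01,0.01,-0.2,0,0,0],[-1,-0.01,0.01,-0.22,0,0,0],[-1,-0.01,0.01,-0.235,0,0,0],[-1,-0.01,0.01,-0.235,0,0,0],[-1,-0.01,0.01,-0.235,0,0,0]]]'
```

```text
time: 14.5
tool_pos: [0.4719, 0.2618, 0.054]
ee_rot: [0.733, 3.053, 0.003]
contact_force: [-1.0, -1.3, 12.7]
finger_gap: 0.0002
gripper_force: 6.0
```

Force has risen to 12.7 N at z = 54 mm, so the cap is on its block. A touch more, then lift away.

```bash
python3 -m creep '[[[-1,0,0,-0.005,0,0,0],[-1,0,0,-0.005,0,0,0],[-1,0,0,-0.005,0,0,0]]]'
python3 -m creep '[[[-1,0,0,0.1,0,0,0],[-1,0,0,0.3,0,0,0],[-1,0,0,0.6,0,0,0],[-1,0,0,0.6,0,0,0],[-1,0,0,0.6,0,0,0],[-1,-0.3,0.3,0.7,0,0,0],[-1,-0.5,0.6,0.8,0,0,0],[-1,-0.5,0.6,0.8,0,0,0],[-1,-0.5,0.6,0.8,0,0,0],[-1,-0.5,0.6,0.8,0,0,0]]]'
python3 - <<'E'
from h import *
o=manip.get_obs(); c=manip.read_camera("wrist")
a=c["color"]; s=manip.read_camera("scene")["color"][200:320,180:490]
cv2.imwrite("pics/w4.png",np.vstack([cv2.resize(a[:,:,::-1],(480,360)),cv2.resize(s[:,:,::-1],(480,186))])); print(o["tool_pos"])
E
```

```text
time: 14.88
tool_pos: [0.472, 0.2618, 0.0539]
ee_rot: [0.733, 3.054, 0.003]
contact_force: [-3.3, -2.5, 18.8]
finger_gap: 0.0003
gripper_force: 9.4
time: 16.12
tool_pos: [0.3707, 0.3796, 0.2095]
ee_rot: [-0.734, -3.054, 0.006]
contact_force: [0.0, 0.3, 0.2]
finger_gap: -0.0
gripper_force: 0.0
[0.37069535 0.37962665 0.20954309]
```

View pics/w4.png

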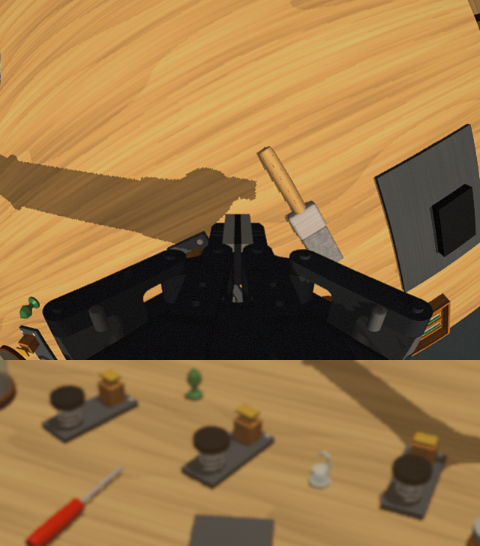

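The scene strip shows the left rest's tag (425,440) sitting flat on its block, with the other two still raised. Everything is in place and the arm is clear.

```bash
python3 -c "
from cell import manip
print(manip.hand_in())"
```

```text
the job is handed in; nothing more can be done
None
```

I pressed the three pads from left to right, found the left rest softest, pushed its tag fully down, left the other two tags up, and handed in with the arm clear; no verdict came back.

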